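# Clamp the serving board and hold the easel top at its mark

### The job

Knock the steel holdfast down with the mallet, striking its crown, until its pad clamps the serving board firmly to the easel's top, then set the mallet back down on the table clear of the easel. After that take the top by its bar handle, raise it until its yellow pointer stands at the red mark on the quadrant, and keep holding it still there so that a helper can tighten the wing nut: the program finishes while holding, with the top carried by the gripper alone. Do not touch the holdfast with the gripper, do not shift the red mark, and leave the bowl and the two cups where they are.

Things in the scene. Friction and masses are not known exactly. Their poses are not given: they have to be found in the camera images.
- easel: tilting easel fixed to the table: frame 290 mm deep (x), 340 mm wide (y). Origin: its centre on the table; x runs from the hinged near edge of its plywood top to the free far edge. The hinge axis runs along y at x = -135, z = 69 mm. The quadrant is an upright steel arc, 6 mm thick, outer radius 206 mm about that axis, 8 mm outside the -y edge of the top, rising to 225 mm above the table.
- worktop (a joint): tilt of the easel's plywood top (265 x 340 x 18 mm) in rad: 0 lying flat on the frame (top face 78 mm above the table), growing as the far edge is raised, at most 0.85. It swings freely and falls flat when let go; with all that is clamped on it, it pulls down with about 6 to 10 N at the bar handle.
- bar (a point): steel bar handle on the top near its far edge: round bar of 12 mm diameter, 130 mm long along y, on two posts 116 mm apart. This point: middle of the bar, the place to grasp, 36 mm above the top's face; 245 mm from the hinge axis along the top and 45 mm off it square to the top. This point's axes turn with the top: x in the plane of the top to the far edge, z its upward normal. The bar can turn between the fingers.
- pointer (a point): tip of the yellow pointer on the -y edge of the top, at its mid-thickness, 222 mm from the hinge axis; axes turn with the top (x points away from the hinge axis).
- mark (a joint): angle in rad at which the red mark is set on the quadrant (0.30 to 0.70): the pointer stands at the mark when the top's tilt equals this value. The mark is a red clip held by friction.
- mark_tip (a point): centre of the red clip (24 mm radially, 16 mm wide, 10 mm along the arc) on the outer rim of the quadrant, 212 mm from the hinge axis; x points away from the hinge axis.
- holdfast (a joint): how far the steel holdfast has been driven down, m: 0 highest, it starts between 0 and 0.004; its pad meets the serving board at about 0.012. A round shaft sticks in its hole by friction: it takes about 9 N on the crown to move it and it stays where it was driven; after its pad meets the board a blow of 15 to 25 N wedges it.
- crown (a point): middle of the flat top of the holdfast's crown, the place to strike: a 28 mm disc, 78 mm above the top's face when the holdfast is at 0 (and lower by the holdfast's value), at x = 100 mm, y = 130 mm, in the axes of the top measured from the middle of the hinge axis. An arm lower than the crown (highest 14 mm below it) reaches 70 mm towards -y and ends in a 30 mm round pad. Moves down with the holdfast and turns with the top.
- board_center (a point): centre of the loose serving board lying on the top against the ledge of its near edge: light wood, 140 mm (x) x 190 mm (y) x 18 mm, with a 60 mm paddle handle to -y and a burned drawing of a donkey; 0.32 kg.
- mallet_handle (a point): joiner's mallet, about 0.37 kg, standing on the table on one striking face: this point lies in the middle of its handle, 30 mm from the head and 57.5 mm above the table. Handle: 22 mm wide (y), 26 mm high, running along x, from the head 150 mm to -x. Head: 75 mm (x) x 50 mm (y) x 115 mm high, its centre 67.5 mm in +x from this point, its lower striking face 57.5 mm below this point.
- bowl_center (a point): white ceramic bowl, 124 mm across, 55 mm high; point at half its height. To be left alone.
- cup_center (a point): white paper cup, 84 mm across, 105 mm high; point at about half its height. To be left alone.
- stick_cup_center (a point): brown cup, 80 mm across, 100 mm high, with wooden sticks up to 160 mm high; point at half the cup's height. To be left alone.
Mind the look-alikes: they are no part of the job. There is more than one size of the part that bears mallet_handle; the job needs the larger.

How it is judged (in metres and radians):
On the way, in this order (a step that is already met when the one before it is completed fails the run):
1. the holdfast has been driven down by the mallet until its pad clamps the serving board (value of joint holdfast above 0.0105 m and contact force between holdfast and board above 2 N and value of joint worktop below 0.05 rad), for 0.2 s.
2. the mallet is back on the table, let go, clear of the easel, and the holdfast still clamps (height (world z) of mallet_handle below 0.085 m and contact force between mallet and easel below 0.3 N and contact force between mallet and the arm below 0.3 N and contact force between mallet and the fingers below 0.3 N and linear speed of mallet below 0.03 m/s and value of joint holdfast above 0.0105 m and contact force between holdfast and board above 2 N), for 0.3 s.
At the end, for the whole second after the job is handed in: The gripper holds the bar; the top is still within 0.052 rad (3 degrees) of the mark; the holdfast is down 10.5 mm or more and presses the serving board with over 2 N; that board lies within about 15 mm of its place; the mallet rests on the table, let go; nothing else touches the easel (all of step 2 and angle between the x axis of pointer and the x axis of mark_tip, either way round below 0.052 rad and value of joint worktop above 0.2 rad and velocity of joint worktop between -0.05 and 0.05 rad/s and contact force between the fingers and bar_handle above 3 N and x of board_center in the frame of bar between -0.17 and -0.133 m and y of board_center in the frame of bar between -0.027 and 0.027 m and contact force between each of bowl, cup, stick_cup and easel below 0.3 N); the arm keeps its last pose, push and grip.
It fails at once if the holdfast is touched by the robot itself instead of the mallet (contact force between any of the fingers, the arm and holdfast above 2 N).
It fails at once if the red mark is shifted by more than 8 mm (distance of mark_tip from where it was at the start of the episode above 0.008 m).
It fails at once if the bowl or a cup is moved by more than 30 mm (distance of any of bowl_center, cup_center, stick_cup_center from where it was at the start of the episode above 0.03 m).
It also fails if it takes over 67 s, if anything falls off the work surface, if the arm or the gripper's body presses on something with over 40 N, if the wrist force passes 120 N, or if a joint passes its speed limit or range.

### The arm

A 6-joint arm with a two-finger parallel gripper is mounted at the origin on the work surface. World frame = base frame: x ahead of the robot, y to its left, z up, the work surface at z = 0. Lengths are in mm, angles in rad, forces in N, time in s.
With the tool pointing down it reaches from about 350 to 975 mm from the base axis. Payload 7.1 kg.
Tool frame: the origin (TCP) lies on the front face of the gripper's body, between the roots of the fingers; the fingertips stand 80 mm ahead of it and the grasp point (between the pads) lies 61 mm ahead of it (env.tips_ahead is the distance from the TCP to the fingertips, in mm); z points along the fingers, y is the line along which they close (so a half turn about z gives the same grasp; the last joint's range is limited). The gripper opens to 88 mm and grips with 3 to 60 N. Pads are 20 mm wide; open, the fingers measure 115 mm over their backs; the gripper's body (75 mm by 178 mm) begins 61 mm behind the grasp point.
Start: joints at [1.296, 0.423, 1.63, -0, 1.089, -0.019], TCP at [158.106, 604.655, 302.675] pointing down, gripper open.
Joint ranges: [-3, 3], [-0.9, 2.11], [0.09, 2.58], [-1.31, 4.45], [0.11, 2.69], [-2.54, 2.54]. Speed limits (rad/s): [2.39, 2.39, 3.01, 3.14, 3.14, 3.14].

### API

Orientations are given as a unit quaternion [x, y, z, w].
In Python, from station import env, set_gripper, viewer, workorder gives the robot as it stands. Calls block until the motion is done:
- env.reach(position, orientation): joint-space move of the TCP to a pose.
- env.move_l(position, rot=None, rate=150, f_stop=None): straight line of the TCP; rot=None keeps the orientation; rate is the mean speed in mm/s. With f_stop (N) it stops when the force on the tool has changed by that much, and returns True; else False.
- env.move_joints(angles): joint-space move.
- set_gripper(opening): finger opening in mm; the grip force is fixed at half the most; returns when the fingers have stopped.
- env.hold(seconds).
- env.ik(position, orientation): joint angles nearest the present ones, or None.
- env.read_state(): the state.
- viewer.camera(name): name is "scene" or "top"; returns the picture (400x640x3 uint8, blue, green, red); there is no depth.
- viewer.camera_params(name): a dict with "fx", "fy", "cx", "cy" (pixels), "dist" ([k1, k2, p1, p2, k3] as OpenCV has them; the pictures are not rectified), "pose" (4x4, takes a point from camera to world coordinates). Camera axes: x right, y up, looking along -z (the intrinsics and any distortion apply to the point x, -y, -z); pixel columns grow to the right and rows downward; lengths in mm; the calibration is good to about 2 mm. A picture is of the moment at which its call begins. camera_params takes no time and is no camera call.
A pose or a line that the arm cannot do raises env.IKError and nothing moves.
- workorder.sign_off(): hands the job in; it is judged then, once.
The state is a dict: "time_s": time; "qpos": joint angles; "dq": joint speeds; "tau": joint torques, N m; "tool_pos": TCP position; "orientation": TCP orientation; "force": force on the tool from outside, world axes, zero at the start; "wrist_torque": the same for the moment, N m; "width": finger opening in mm; "grip_force": force on a finger pad.
Only numpy, scipy, OpenCV 4.12 (cv2) and the standard library are available. Lean on these libraries where they do the work, as an engineer would, in place of code of your own. Each camera call takes 0.05 s, during which the arm holds its last target. There are 200 camera calls.

## Working session

There is one attempt and no reset: what is moved stays moved. The work goes in short steps, each a Python script; the robot and the scene stay as the last script left them, time stands still between calls to the robot, and variables do not carry over. Pictures are saved under pics/ and viewed, at most 10 in all, crops included, and the job is handed in when it is done.

```bash
ls && mkdir -p pics
python3 - <<'E'
from station import env, set_gripper, viewer, workorder
import cv2
for n in("scene","top"):
    im=viewer.camera(n); cv2.imwrite(f"pics/{n}0.png",im)
    p=viewer.camera_params(n); print(n,p)
s=env.read_state();print(s['time_s'],s['orientation'],s['width'])
E
```

```text
pics
scene {'fx': 467.2542496751491, 'fy': 467.2542496751491, 'cx': 320.36354599030454, 'cy': 208.09821828961418, 'dist': array([-0.01436296,  0.        ,  0.        ,  0.        ,  0.        ]), 'pose': array([[ 7.36443672e-01, -5.49155716e-01,  3.95067990e-01,
         9.88999428e+02],
       [ 6.76471533e-01,  5.92542738e-01, -4.37354969e-01,
        -5.23021154e+02],
       [ 6.08131333e-03,  5.89339548e-01,  8.07862559e-01,
         1.11531572e+03],
       [ 0.00000000e+00,  0.00000000e+00,  0.00000000e+00,
         1.00000000e+00]])}
top {'fx': 400.6851172053927, 'fy': 400.6851172053927, 'cx': 313.7208188893611, 'cy': 198.4805476441476, 'dist': array([-0.00243814,  0.        ,  0.        ,  0.        ,  0.        ]), 'pose': array([[ 2.45411196e-02,  9.96784521e-01, -7.62781282e-02,
         4.05351171e+02],
       [-9.99578807e-01,  2.56489033e-02,  1.35772432e-02,
         1.10857807e+01],
       [ 1.54900362e-02,  7.59127997e-02,  9.96994135e-01,
         1.37006814e+03],
       [ 0.00000000e+00,  0.00000000e+00,  0.00000000e+00,
         1.00000000e+00]])}
0.1 [ 1.27535929e-01  9.91833690e-01 -7.13587631e-04 -9.92596434e-05] 87.91512873844245
```

View pics/scene0.png

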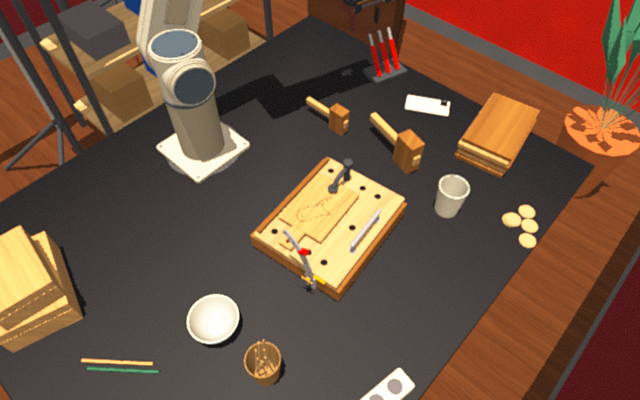

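View pics/top0.png

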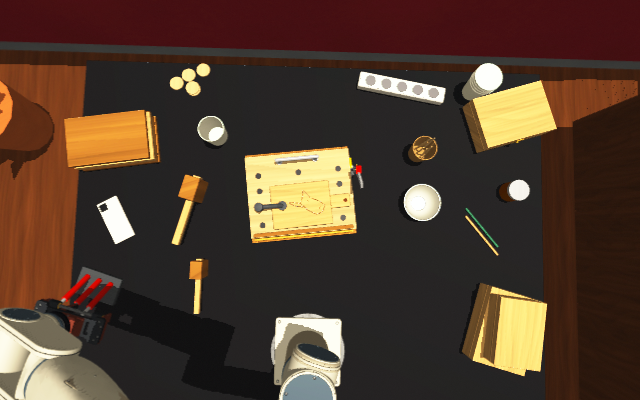

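Candidates for the mallet, in the top view: the large one, head (193,188) with handle to (180,240), and a small one, head (198,268). I choose the larger. The easel is at (300,195), its red mark at (359,170) in top and (305,252) in scene, and the holdfast at (268,206).

```bash
cat > h.py <<'E'
from station import env, set_gripper, viewer, workorder
import cv2, numpy as np
from scipy.spatial.transform import Rotation as R
def ray(n,uv):
    p=viewer.camera_params(n);K=np.array([[p['fx'],0,p['cx']],[0,p['fy'],p['cy']],[0,0,1]])
    q=cv2.undistortPoints(np.array(uv,float).reshape(-1,1,2),K,p['dist']).reshape(-1,2)
    d=np.c_[q[:,0],-q[:,1],-np.ones(len(q))]@p['pose'][:3,:3].T
    return p['pose'][:3,3],d
def onz(n,uv,z):
    o,d=ray(n,uv);return o+d*((z-o[2])/d[:,2])[:,None]
def proj(n,P):
    p=viewer.camera_params(n);T=np.linalg.inv(p['pose']);c=np.atleast_2d(P)@T[:3,:3].T+T[:3,3]
    K=np.array([[p['fx'],0,p['cx']],[0,p['fy'],p['cy']],[0,0,1]])
    return cv2.projectPoints(c*[1,-1,-1],np.zeros(3),np.zeros(3),K,p['dist'])[0].reshape(-1,2)
def tri(a,b):
    o1,d1=ray("scene",a);o2,d2=ray("top",b);d1,d2=d1[0],d2[0]
    t=np.linalg.lstsq(np.c_[d1,-d2],o2-o1,rcond=None)[0]
    A=o1+t[0]*d1;B=o2+t[1]*d2;return (A+B)/2,np.linalg.norm(A-B)
def redc(n,im):
    r={'scene':(285,325,235,275),'top':(345,372,155,185)}[n]
    h=cv2.cvtColor(im,cv2.COLOR_BGR2HSV);m=((h[...,0]<6)|(h[...,0]>174))&(h[...,1]>190)&(h[...,2]>110)
    k=np.zeros_like(m);k[r[2]:r[3],r[0]:r[1]]=1;m&=k
    y,x=np.nonzero(m);return x.mean(),y.mean(),len(x)
E
python3 - <<'E'
from h import *
t=cv2.imread("pics/top0.png");s=cv2.imread("pics/scene0.png")
print(redc('top',t),redc('scene',s))
h=cv2.cvtColor(t,cv2.COLOR_BGR2HSV)
m=((h[...,1]>60)&(h[...,2]>70)).astype(np.uint8)
for c in cv2.findContours(m,cv2.RETR_EXTERNAL,cv2.CHAIN_APPROX_NONE)[0]:
    if cv2.contourArea(c)>150: print(cv2.minAreaRect(c),cv2.contourArea(c))
cv2.imwrite("pics/c1.png",cv2.resize(t[140:290,165:370],None,fx=3.8,fy=3.8,interpolation=cv2.INTER_CUBIC))
cv2.imwrite("pics/c2.png",cv2.resize(s[100:300,245:430],None,fx=3,fy=3,interpolation=cv2.INTER_CUBIC))
E
```

```text
(np.float64(358.5), np.float64(168.5909090909091), 44) (np.float64(303.57142857142856), np.float64(251.6530612244898), 49)
((12.549514770507812, 372.0977478027344), (23.87248420715332, 51.41448211669922), 14.322718620300293) 473.5
((303.423095703125, 356.61541748046875), (56.28532409667969, 68.05228424072266), 78.69007110595703) 1050.5
((508.6832580566406, 331.0491027832031), (81.17413330078125, 79.43197631835938), 14.995077133178711) 5645.0
((99.72453308105469, 295.16412353515625), (6.081521511077881, 35.99769592285156), 42.51044845581055) 182.5
((87.75001525878906, 291.2500305175781), (5.656853675842285, 36.06244659423828), 45.0) 193.5
((198.0, 285.5), (55.0, 18.0), 90.0) 508.5
((185.74998474121094, 209.75), (24.66576385498047, 72.41614532470703), 18.434947967529297) 928.0
((300.64166259765625, 194.11769104003906), (88.25555419921875, 107.81854248046875), 84.72611236572266) 9148.0
((423.0, 148.0), (28.0, 26.0), 0.0) 547.0
((550.0197143554688, 115.064453125), (71.15447998046875, 175.1922149658203), 88.93909454345703) 7373.5
((80.0, 231.5), (335.0, 160.0), 90.0) 25616.0
((189.50003051757812, 76.00001525878906), (32.199378967285156, 37.11872863769531), 26.56505012512207) 596.5
((400.0, 19.0), (38.0, 110.0), 90.0) 2121.0
((85.5, 12.0), (24.0, 67.0), 90.0) 657.5
```

View pics/c1.png

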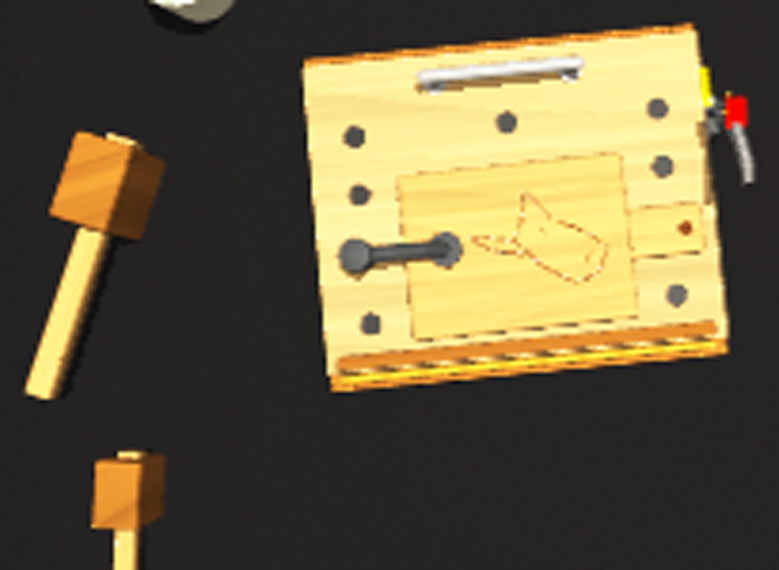

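View pics/c2.png

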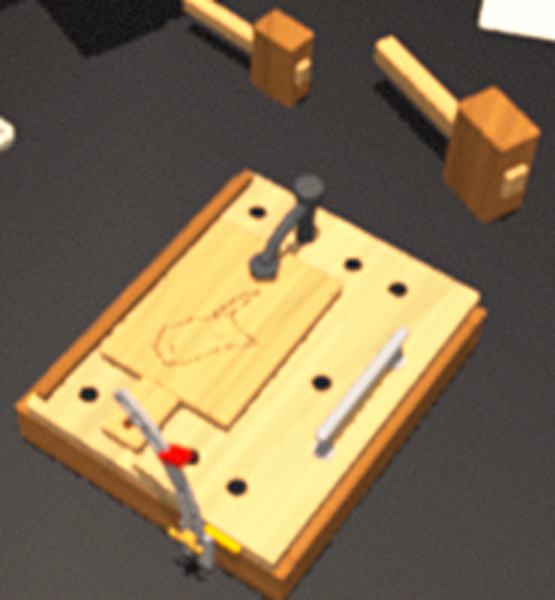

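Run:
```python
from h import *
T=lambda u,v:(165+(u+.5)/3.8-.5,140+(v+.5)/3.8-.5)
S=lambda u,v:(245+(u+.5)/3-.5,100+(v+.5)/3-.5)
np.set_printoptions(precision=1,suppress=True)
b=onz('top',[T(420,79),T(580,66)],120)-0; print('bar ends',b,np.linalg.norm(b[1]-b[0]),'mid',b.mean(0))
print('bar scene',onz('scene',[S(405,333),S(320,440)],120))
H=onz('top',[T(354,137),T(657,108),T(360,195),T(662,166),T(370,324),T(677,294)],78)
print('holes',H[:,:2]);yw=np.arctan2(*(H[0]-H[1]+H[2]-H[3]+H[4]-H[5])[[1,0]])-np.pi/2;print('yaw holes',yw,'bar',np.arctan2(*(b[0]-b[1])[[1,0]])-np.pi/2)
C=onz('top',[T(304,60),T(692,26),T(728,345),T(330,385)],78);print('corners',C[:,:2],np.linalg.norm(C[0]-C[1]))
print('crown',onz('top',[T(355,257)],154),onz('scene',[S(309,187)],154),tri(S(309,187),T(355,257)))
print('mallet head top',onz('top',[T(75,133),T(125,150),T(103,238),T(50,213),T(88,184)],115)[:,:2],onz('scene',[S(498,119)],115))
h=onz('top',[T(93,232),T(44,392)],70);print('handle',h,np.linalg.norm(h[0]-h[1]),np.arctan2(*(h[0]-h[1])[[1,0]]))
h=onz('scene',[S(453,108),S(385,45)],70);print('handle scene',h,np.arctan2(*(h[0]-h[1])[[1,0]]))
t=cv2.imread("pics/top0.png");s=cv2.imread("pics/scene0.png")
print('mark',tri(redc('scene',s)[:2],redc('top',t)[:2]))
for n,uv in(('bowl',(422,203)),('cup',(212,130)),('stick',(423,148))):print(n,onz('top',[uv],50))
```

```text
bar ends [[618.  118.4 120. ]
 [632.5 -13.9 120. ]] 133.04157410059042 mid [625.2  52.2 120. ]
bar scene [[622.3 115.7 120. ]
 [638.5 -18.5 120. ]]
holes [[ 573.6  176.6]
 [ 605.5  -81.6]
 [ 524.1  169.7]
 [ 555.7  -86.8]
 [ 414.9  157.5]
 [ 446.7 -101.8]]
yaw holes 0.12253587024958201 bar 0.10923745280450059
corners [[ 638.8  221.6]
 [ 677.5 -110.3]
 [ 404.6 -145.8]
 [ 362.8  189.4]] 334.1559863604061
crown [[467.3 162.7 154. ]] [[467.9 163.8 154. ]] (array([467.7, 163. , 154.4]), np.float64(1.1610562032074978))
mallet head top [[566.  402.1]
 [553.  360.2]
 [479.7 374.9]
 [499.2 419.3]
 [524.  389.3]] [[525.6 387.8 115. ]]
handle [[487.3 396.6  70. ]
 [350.8 431.4  70. ]] 140.82802625086913 -0.24911645418839187
handle scene [[460.9 409.7  70. ]
 [349.1 435.8  70. ]] -0.22940162462111574
mark (array([ 589.2, -136.8,  183.7]), np.float64(0.02543880980373044))
bowl [[ 500.6 -366.3   50. ]]
cup [[726.6 337.9  50. ]]
stick [[ 685.4 -368.9   50. ]]
```

The large mallet, the easel frame (origin and yaw) and the mark agree across both views and with the given sizes. I'll grip the mallet by its head, with the pads low on its sides and directly above the striking face, so a blow puts no lever load on the grip.

```bash
cat >> h.py <<'E'
A=-0.242; YW=0.120; H0=np.array([383.9,21.9,69.]); CR=np.array([467.7,163.2])
EX=np.array([np.cos(YW),np.sin(YW),0]); 
def down(y):  # tool pointing down, closing line along y
    y=np.array(y,float);y/=np.linalg.norm(y);z=np.array([0,0,-1.]);return R.from_matrix(np.c_[np.cross(y,z),y,z]).as_quat()
QM=down([-np.sin(A),np.cos(A),0])
G=np.array([525.,389.,0])-8*np.array([np.cos(A),np.sin(A),0])
def st(t=''):
    s=env.read_state();print(t,round(s['time_s'],2),np.round(s['tool_pos'],1),'F',np.round(s['force'],1),'w',round(s['width'],1),'g',round(s['grip_force'],1));return s
E
python3 - <<'E'
from h import *
env.reach(G+[0,0,225],QM); st('above')
print(env.move_l(G+[0,0,125],f_stop=8,rate=120)); st('down')
set_gripper(30); st('grip')
env.move_l(G+[0,0,145],rate=60); st('lift')
for n in("scene","top"): cv2.imwrite(f"pics/g_{n}.png",viewer.camera(n))
a=cv2.imread("pics/g_scene.png")[60:260,240:480];b=cv2.imread("pics/g_top.png")[120:320,130:370]
cv2.imwrite("pics/g.png",cv2.resize(np.hstack([a,b]),None,fx=1.66,fy=1.66))
E
```

```text
above 1.67 [516.6 391.8 225.3] F [-0.3  0.5  0.8] w 87.7 g 0.0
False
down 2.65 [517.7 391.3 125.7] F [0.3 0.4 1.2] w 88.0 g 0.0
grip 3.32 [517.2 390.7 125.1] F [-1.1 -1.7  2.6] w 50.2 g 29.7
lift 3.8 [517.4 391.1 145.5] F [ 0.4  0.1 -4.2] w 49.9 g 29.8
```

View pics/g.png

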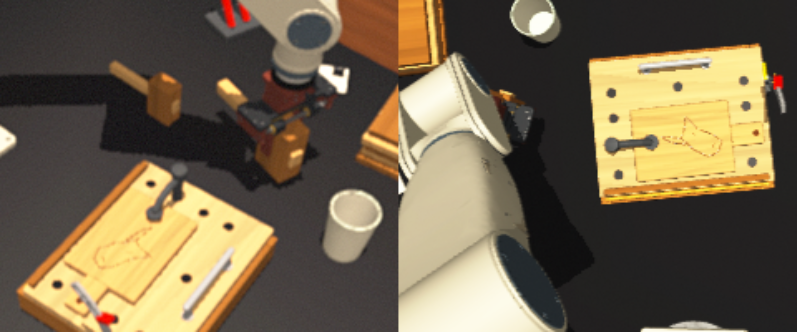

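The mallet is held by its head, width 50 mm, weight −4 N; the head looks level at (280,150) in the left half. Now the strike.

Run:
```python
from h import *
env.move_l(G+[0,0,330],rate=250)
P=np.array([*CR,330.]); env.move_l(P,rate=250); st('over')
print(env.move_l([*CR,255],rate=40,f_stop=5)); st('touch')
print(env.move_l([*CR,245],rate=25,f_stop=32)); st('press')
```

```text
over 5.88 [468.1 163.9 329.9] F [ 0.2 -0.3 -3.6] w 50.5 g 29.8
True
touch 7.11 [467.3 163.1 276.7] F [-0.   0.7 -3.9] w 50.0 g 29.8
True
press 7.71 [467.5 163.  268.6] F [-1.5 -1.6  5.6] w 50.3 g 29.8
```

Run:
```python
from h import *
for k in range(3):
    r=env.move_l([*CR,240],rate=25,f_stop=30); st(f'press{k} {r}')
    env.hold(0.2); st('held')
    env.move_l([*CR,env.read_state()['tool_pos'][2]+8],rate=60); st('up')
    print(env.move_l([*CR,240],rate=25,f_stop=5)); st('retouch')
```

```text
press0 True 8.06 [467.8 162.9 268.5] F [-2.2 -0.5  6. ] w 49.9 g 29.9
held 8.26 [467.8 162.9 268.5] F [-1.6 -0.4  5.7] w 50.0 g 29.9
up 8.56 [467.7 163.2 276.7] F [ 0.9  1.4 -2.8] w 50.3 g 29.9
True
retouch 9.15 [467.8 163.2 268.5] F [-1.5 -0.7  4.6] w 50.3 g 29.9
press1 True 9.49 [467.9 163.2 268.5] F [-1.5 -0.9  7.2] w 50.3 g 29.9
held 9.69 [467.9 163.2 268.5] F [-0.9 -0.   5.7] w 50.1 g 29.9
up 9.98 [467.8 163.2 276.6] F [ 0.3 -0.5 -4.1] w 49.5 g 29.9
True
retouch 10.57 [467.8 163.2 268.5] F [-0.2 -1.1  4.2] w 50.0 g 29.9
press2 True 10.92 [467.9 163.2 268.4] F [-2.1 -0.7  6.6] w 50.0 g 29.9
held 11.12 [467.9 163.2 268.4] F [-1.5  0.2  7.8] w 50.0 g 29.9
up 11.42 [467.8 163.2 276.6] F [-0.2 -0.1 -4.5] w 50.0 g 29.9
True
retouch 12.01 [467.8 163.2 268.4] F [-0.6  0.1  4.1] w 49.9 g 29.9
```

The crown stands at about 143.4 mm, about 12.6 mm down, and is rigid at 26 N, so it is seated. One firmer press, then I'll put the mallet back.

Run:
```python
from h import *
r=env.move_l([*CR,240],rate=40,f_stop=38); st(f'press {r}')
env.hold(0.3)
env.move_l([*CR,330],rate=150)
env.move_l(G+[0,0,330],rate=250); env.move_l(G+[0,0,140],rate=150)
print(env.move_l(G+[0,0,118],rate=30,f_stop=3)); st('down')
set_gripper(88); env.hold(.2); st('open')
env.move_l(G+[0,0,260],rate=150); st('away')
B=H0+245*EX+[0,0,45]
env.reach(B+[0,0,61+110],down(EX)); st('over bar'); 
a=viewer.camera("scene");b=viewer.camera("top");cv2.imwrite("pics/k_scene.png",a);cv2.imwrite("pics/k_top.png",b)
cv2.imwrite("pics/k.png",cv2.resize(np.hstack([a[60:310,240:440],b[120:370,150:370]]),None,fx=1.9,fy=1.9))
```

```text
press True 12.28 [468.4 163.1 268. ] F [-0.3 -2.   6.4] w 50.0 g 30.0
True
down 16.19 [516.9 390.9 124.2] F [-0.4  0.1  1.2] w 49.6 g 30.0
open 17.14 [516.5 390.4 123.8] F [ 0.1 -0.1 -0.5] w 87.7 g 0.0
away 18.2 [516.8 390.6 259. ] F [ 0.1 -0.1  0.6] w 87.7 g 0.0
over bar 19.54 [627.   52.1 284.7] F [-0.9  0.1 -0.5] w 87.8 g 0.0
```

View pics/k.png

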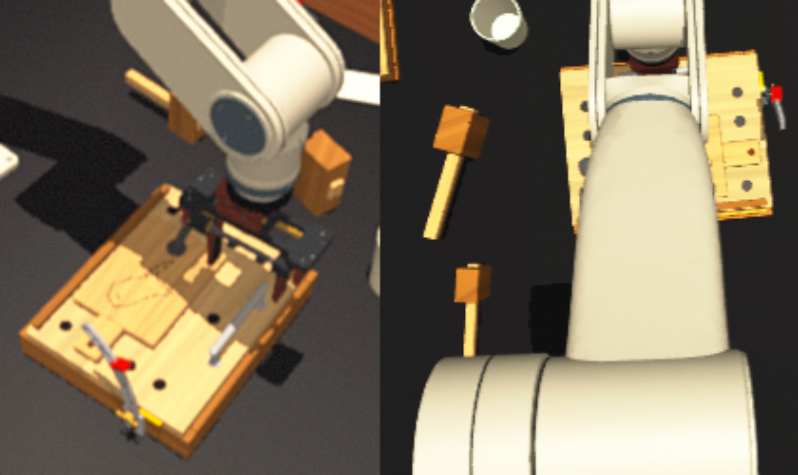

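The mallet stands let go on the table at (330,185) left / (460,135) right, the holdfast is down on the board, and the gripper is over the bar. Now grasp the bar and lift it along the arc.

```bash
cat >> h.py <<'E'
def bar(t):
    a=np.arctan2(45,245)+t;r=np.hypot(45,245);return H0+EX*r*np.cos(a)+[0,0,r*np.sin(a)]
E
python3 - <<'E'
from h import *
UP=np.array([0,0,61.])
print(env.move_l(bar(0)+UP,rate=100,f_stop=8)); st('at bar')
set_gripper(0); s=st('grip')
if abs(s['width']-12)<3:
    for t in np.arange(.08,.33,.08):
        env.move_l(bar(t)+UP,rate=60); st(f't={t:.2f}')
E
```

```text
False
at bar 20.89 [627.6  51.3 175.7] F [-0.3 -1.4  0.1] w 87.7 g 0.0
grip 22.06 [627.8  51.3 175. ] F [ 4.1 -0.3 -3.5] w 11.2 g 30.0
t=0.08 22.54 [623.5  50.8 194.3] F [ 6.   1.7 -6.5] w 11.1 g 30.0
t=0.16 23.02 [617.7  50.1 213.3] F [ 7.3  0.8 -6.2] w 11.2 g 30.0
t=0.24 23.51 [610.5  49.2 232. ] F [ 8.5  1.3 -5.6] w 11.0 g 30.0
t=0.32 23.99 [601.9  48.2 250.1] F [ 8.3  1.7 -5.4] w 11.1 g 30.0
```

Run:
```python
from h import *
UP=np.array([0,0,61.])
for t in (.4,.48,.545):
    env.move_l(bar(t)+UP,rate=50); st(f't={t:.2f}')
env.hold(.3)
a=viewer.camera("scene");b=viewer.camera("top");cv2.imwrite("pics/m_scene.png",a);cv2.imwrite("pics/m_top.png",b)
A=cv2.resize(a[190:310,250:370],(480,480),interpolation=cv2.INTER_CUBIC);B=cv2.resize(b[140:260,290:370],(320,480),interpolation=cv2.INTER_CUBIC)
cv2.imwrite("pics/m.png",np.hstack([A,B]))
```

```text
t=0.40 24.54 [592.   47.  267.3] F [ 8.7  1.8 -3.9] w 11.2 g 30.0
t=0.48 25.09 [580.7  45.6 283.8] F [ 8.4  1.3 -2.8] w 11.0 g 30.0
t=0.55 25.57 [570.6  44.4 296.6] F [ 8.5  2.2 -1.2] w 10.7 g 30.0
```

View pics/m.png

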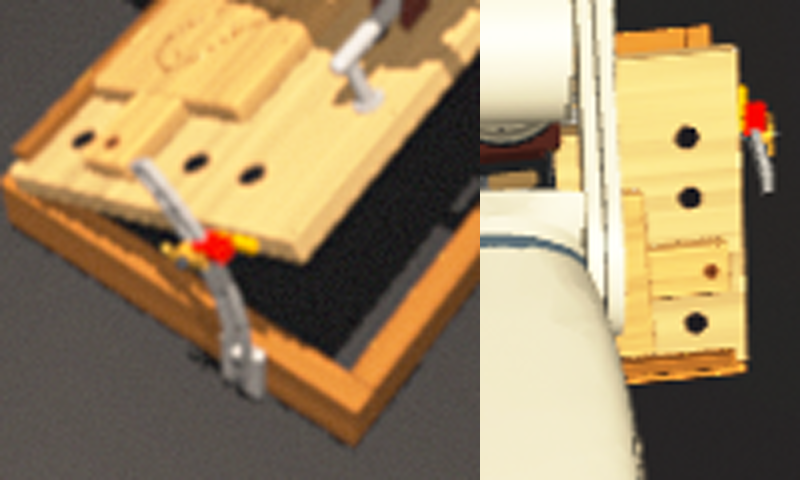

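The pointer (yellow, scene px ≈ (312,251)) stands right by the red clip (304,251). I'll check it numerically by projecting the predicted points for several angles.

Run:
```python
from h import *
np.set_printoptions(precision=1,suppress=True)
EY=np.array([-EX[1],EX[0],0])
def pt(r,y,n,t): return H0+EX*(r*np.cos(t)-n*np.sin(t))+EY*y+[0,0,r*np.sin(t)+n*np.cos(t)]
for c in('scene','top'):
    im=cv2.imread(f"pics/m_{c}.png");print(c,'red',redc(c,cv2.imread(f"pics/{c}0.png")))
    h=cv2.cvtColor(im,cv2.COLOR_BGR2HSV);m=(h[...,0]>23)&(h[...,0]<33)&(h[...,1]>210)&(h[...,2]>150)
    r=(285,325,235,270) if c=='scene' else (350,372,155,180)
    y,x=np.nonzero(m[r[2]:r[3],r[0]:r[1]]);print(' yellow',len(x),x.min()+r[0],x.max()+r[0],y.min()+r[2],y.max()+r[2],x.mean()+r[0],y.mean()+r[2])
    for t in(.45,.5,.55,.6):print(t,'mark',*proj(c,pt(212,-181,0,t)),'ptr tip',*proj(c,pt(222,-174,0,t)),'corner bot/top',*proj(c,pt(265,-170,-9,t)),*proj(c,pt(265,-170,9,t)))
```

```text
scene red (np.float64(303.57142857142856), np.float64(251.6530612244898), 49)
 yellow 8 309 313 249 251 310.75 249.875
0.45 mark [306.1 257.5] ptr tip [311.  256.5] corner bot/top [326.9 262.4] [324.2 257.1]
0.5 mark [304.4 254.5] ptr tip [309.2 253.2] corner bot/top [325.  258.5] [322. 253.]
0.55 mark [302.5 251.3] ptr tip [307.2 249.9] corner bot/top [322.8 254.5] [319.5 248.9]
0.6 mark [300.4 248. ] ptr tip [305.  246.5] corner bot/top [320.4 250.4] [316.7 244.6]
top red (np.float64(358.5), np.float64(168.5909090909091), 44)
 yellow 4 355 355 162 165 355.0 163.5
0.45 mark [357.  167.8] ptr tip [354.6 164.8] corner bot/top [352.2 150.5] [353.1 152. ]
0.5 mark [357.5 168.9] ptr tip [355.1 166. ] corner bot/top [352.8 151.6] [353.8 153.4]
0.55 mark [358.1 170.2] ptr tip [355.7 167.3] corner bot/top [353.5 152.9] [354.4 155.1]
0.6 mark [358.7 171.6] ptr tip [356.3 168.8] corner bot/top [354.2 154.4] [355.2 157. ]
```

Kinematics put the tilt at 0.54–0.55. Correcting for the shared image offset, the mark is at about 0.555–0.56, so I'll raise the top slightly, check that it is steady and sign off.

Run:
```python
from h import *
env.move_l(bar(.556)+np.array([0,0,61.]),rate=20); st()
env.hold(1.0); s=st(); print(np.abs(s['dq']).max())
a=viewer.camera("scene");print(redc('scene',a))
cv2.imwrite("pics/f.png",cv2.resize(a[100:300,240:440],None,fx=3,fy=3,interpolation=cv2.INTER_CUBIC))
```

```text
26.25 [568.9  44.2 298.5] F [ 8.9  1.8 -1.4] w 11.3 g 30.0
 27.25 [569.   44.2 298.4] F [ 9.7  1.4 -1.8] w 11.1 g 30.0
0.0025339776777349716
(np.float64(303.825), np.float64(251.8), 40)
```

View pics/f.png

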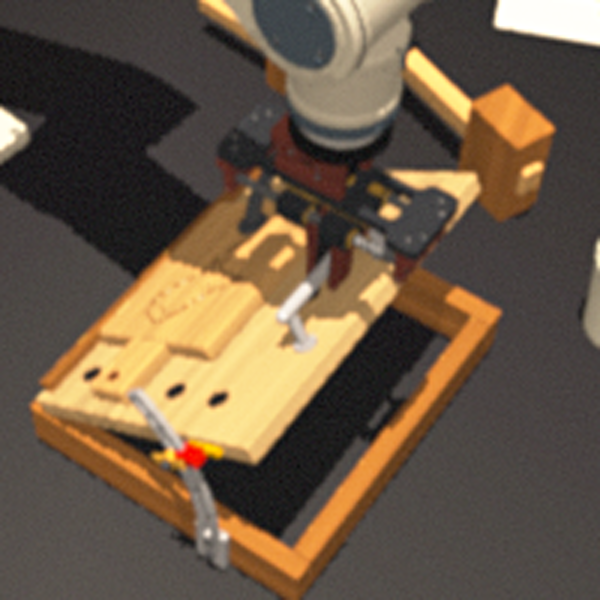

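The picture shows the top held by the bar, with the pointer (205,448) level with the red clip (190,457) as the projection predicts, the board in place and the mallet standing clear. Signing off.

```bash
python3 -c "
from station import workorder
print(workorder.sign_off())"
```

```text
the job is handed in; nothing more can be done
None
```

The job is handed in at about 27 s of the 67 s allowed: the holdfast was driven about 12.6 mm down onto the board, the mallet is back on the table clear of the easel, and the gripper alone holds the top at about 0.556 rad against a mark measured at about 0.555–0.56; sign-off returned no verdict, and the clamp force was not measured directly.

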